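Open a clay case by its lift-and-slide hatch

ROBOT

A 6-joint arm with a two-finger parallel gripper is mounted at the origin on the work surface; the furniture and walls round the work are solid. World frame = base frame: x ahead of the robot, y to its left, z up, the work surface at z = 0. Lengths are in mm, angles in rad, forces in N, time in s.
With the tool pointing down it reaches from about 400 to 925 mm from the base axis. Payload 12.5 kg.
Tool frame: the origin (TCP) lies on the mounting face of the last link; the fingertips stand 190 mm ahead of it and the grasp point (between the pads) lies 171 mm ahead of it; z points along the fingers, y is the line along which they close (so a half turn about z gives the same grasp; the last joint's range is limited). The gripper opens to 95 mm and grips with 3 to 60 N. Pads are 20 mm wide; open, the fingers measure 119 mm over their backs; the gripper's body (75 mm by 180 mm) begins 59 mm behind the grasp point.
Start: joints at [1.195, 0.491, 1.559, -0, 1.092, -0.106], TCP at [166.563, 602.397, 404.761] pointing down, gripper open.
Joint ranges: [-3.1, 3.1], [-0.84, 2.19], [0.05, 2.79], [-1.13, 4.28], [0.06, 2.93], [-2.69, 2.69]. Speed limits (rad/s): [2.22, 2.22, 2.79, 3.14, 3.14, 3.14].

INTERFACE

Orientations are given as [roll, pitch, yaw] about the fixed x, y, z axes, in that order (R = Rz(yaw) Ry(pitch) Rx(roll)).
In Python, from cell import env gives the robot as it stands.
- The arm moves only by the tool carry_out, never from a script. Its argument "series" is a list of rows, each a list of 5 numbers: the shift along the tool's x, y, z in m, then the turn about the tool's z in degrees, then the opening, from 0 (shut) to 1 (fully open). A call has 1 to 20 rows; each row is the pose to reach, as a shift and turn from the pose commanded when the call began, along the tool's axes at that moment; what a row does not reach only later rows make up. A row lasts 1/8 s, in which the tool goes at most 62.5 mm and 10.7 degrees, less where a joint would pass 70% of its speed; a pose out of reach is approached as far as the arm can. A call with a gripper value outside its range is refused whole. The fingers move at their own pace and stop on an object; the grip force is fixed at half the most. Time passes only in rows, so rows that repeat a pose let the fingers close. It gives the time, the measured TCP pose, the force, the opening and the grip force at its end, in the units of the state.
- env.state(): the state, without advancing time (a new reading comes with each control period).
- env.read_camera(name): name is "scene" or "top"; returns (picture, depth): 400x640x3 uint8, red, green, blue; 400x640 float32, mm along the optical axis (not along the pixel's ray), 0 where there is no reading.
- env.get_calibration(name): a dict with "intrinsics" (3x3 intrinsics, pixels), "cam_to_world" (4x4, takes a point from camera to world coordinates). Camera axes: x right, y up, looking along -z (the intrinsics and any distortion apply to the point x, -y, -z); pixel columns grow to the right and rows downward; lengths in mm; the calibration is good to about 2 mm. A picture is of the moment at which its call begins. get_calibration takes no time and is no camera call.
- env.job_done(): hands the job in; it is judged then, once.
The state is a dict: "t": time; "joints": joint angles; "qvel": joint speeds; "tau": joint torques, N m; "eef_pos": TCP position; "tcp_rot": TCP orientation; "ft_force": force on the tool from outside, world axes, zero at the start; "moment": the same for the moment, N m; "opening": opening from 0.0 (shut) to 1.0 (fully open); "grip_force": force on a finger pad.
Only numpy, scipy, OpenCV 4.12 (cv2) and the standard library are available. Lean on these libraries where they do the work, as an engineer would, in place of code of your own. Each camera call takes 0.05 s, during which the arm holds its last target. There are 200 camera calls.

TASK

The wooden clay case has two closed hatches, one with a bar handle and one with a round knob. Open the compartment under the hatch with the bar handle: lift that hatch out of its recess, slide it along the channels, and set it down flat and wholly on the middle deck, so that it covers no part of either recess, and let go. Leave the knobbed hatch closed.

Things in the scene. Friction and masses are not known exactly. Their poses are not given: they have to be found in the camera images.
- case: Low wooden case fixed to the desk, 132 (x) x 336 (y) x 85 mm high; origin: centre of its underside, z up. In order along y: end rim 10 mm, recess 98 mm (centre y = +109 mm), solid middle deck 120 mm, recess 98 mm (centre y = -109 mm), end rim 10 mm. Deck and rims are 53 mm high; in the recesses the hatches lie on ledges 45 mm high.
- deck (a point): Centre of the middle deck's top, axes as the case. A channel runs along y on both sides: walls at x = +-56 mm, lips above with undersides 26 mm over the deck, tops 32 mm over it, inner edges at x = +-42 mm. A hatch slides freely along y when raised 8 to 26 mm off its ledges (17 mm is the middle); the lips stop it from coming out upwards.
- bar_hatch: Hatch to move, loose, in either recess, 0.14 to 0.28 kg: plate 102 (x) x 88 (y) x 8 mm, about 5 mm play all round, yaw as the case within 2 degrees; origin: centre of the plate's underside, z up. Its handle is a wooden bar along x over the centre, 60 mm long, 16 mm wide (y), from z = 38 to 58 mm, on two posts 12 x 14 mm at x = +-22 mm.
- knob_hatch: The other hatch, which stays closed: the same plate, origin alike, in the other recess, with a round knob at its centre, 26 mm in diameter, its top 38 mm over the origin.
Not all that is in view belongs to the job. Leave any blue or red look-alike of the bar_hatch alone.

How it is judged:
By the outcome, as a careful person would: the job done as asked, in the order asked, and still so for the second after the job is handed in, with the robot touching nothing.
It also fails if it takes over 32 s, if anything falls off the work surface, if the arm or the gripper's body presses on something with over 40 N, if the wrist force passes 120 N, or if a joint passes its speed limit or range.

## Working session

There is one attempt and no reset: what is moved stays moved. The work goes in short steps, Python scripts to look and compute and a tool call to move; the robot and the scene stay as the last step left them, time stands still between calls to the robot, and variables do not carry over. Pictures are saved under pics/ and viewed, at most 10 in all, crops included, and the job is handed in when it is done.

Besides the shell and the picture viewer there is one more tool, called by a JSON object that holds its "name" and its "arguments". carry_out: Moves the arm, as the interface text tells. Its arguments: {"type":"object","properties":{"series":{"type":"array","items":{"type":"array","items":{"type":"number"}}}},"required":["series"]}

```bash
mkdir -p pics; cat > h.py <<'E'
import numpy as np, cv2
from cell import env
def cap(n):
    p,d=env.read_camera(n); c=env.get_calibration(n); np.savez(f'{n}.npz',p=p,d=d,K=c['intrinsics'],T=c['cam_to_world']); return p,d
def pts(n):
    f=np.load(f'{n}.npz'); d=f['d'];K=f['K'];T=f['T']
    v,u=np.mgrid[:400,:640]
    X=np.stack([(u-K[0,2])/K[0,0]*d,-(v-K[1,2])/K[1,1]*d,-d,np.ones_like(d)],-1)
    return f['p'],d,(X@T.T)[...,:3]
E
python3 - <<'E'
from h import *
a=cap('scene')[0];b=cap('top')[0]
cv2.imwrite('pics/a.png',a[...,::-1]);cv2.imwrite('pics/b.png',b[...,::-1])
s=env.state();print(s)
for n in('scene','top'):print(env.get_calibration(n))
E
```

```text
{'t': 0.1, 'joints': array([ 1.19536271e+00,  4.91494716e-01,  1.55941188e+00,  4.34143573e-07,
        1.09169115e+00, -1.05595484e-01]), 'qvel': array([ 0.00025261, -0.00204741, -0.0005608 ,  0.00056325,  0.00044029,
        0.00131241]), 'tau': array([ 1.92234125e-03, -6.13615823e+01, -2.58604914e+01,  6.93305489e-02,
        4.70457331e-02, -5.46017282e-05]), 'eef_pos': array([166.5724235 , 602.35871264, 404.21487437]), 'tcp_rot': array([-3.14059320e+00, -1.06318910e-04,  2.87175427e+00]), 'ft_force': array([-0.00249074,  0.04072973,  0.30423344]), 'moment': array([ 0.01508252,  0.00048703, -0.00815241]), 'grip_force': 0.0, 'opening': 1.002900815113085}
{'intrinsics': array([[512.73064288,   0.        , 316.27608526],
       [  0.        , 512.73064288, 205.27247078],
       [  0.        ,   0.        ,   1.        ]]), 'cam_to_world': array([[ 8.51728424e-01,  3.72836220e-01, -3.68173661e-01,
         9.33998275e+01],
       [-5.23847507e-01,  6.21889668e-01, -5.82097096e-01,
        -5.77678313e+02],
       [ 1.19365149e-02,  6.88655497e-01,  7.24990432e-01,
         8.46901416e+02],
       [ 0.00000000e+00,  0.00000000e+00,  0.00000000e+00,
         1.00000000e+00]])}
{'intrinsics': array([[473.5840283 ,   0.        , 314.91519071],
       [  0.        , 473.5840283 , 201.98008719],
       [  0.        ,   0.        ,   1.        ]]), 'cam_to_world': array([[-2.27207164e-02,  9.94079969e-01, -1.06248689e-01,
         3.79064922e+02],
       [-9.99701851e-01, -2.35418170e-02, -6.48014091e-03,
         3.77758907e+01],
       [-8.94306545e-03,  1.06069777e-01,  9.94318472e-01,
         9.89756554e+02],
       [ 0.00000000e+00,  0.00000000e+00,  0.00000000e+00,
         1.00000000e+00]])}
```

View pics/a.png

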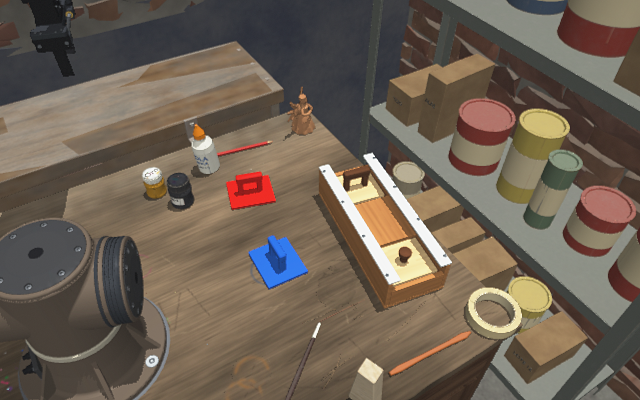

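View pics/b.png

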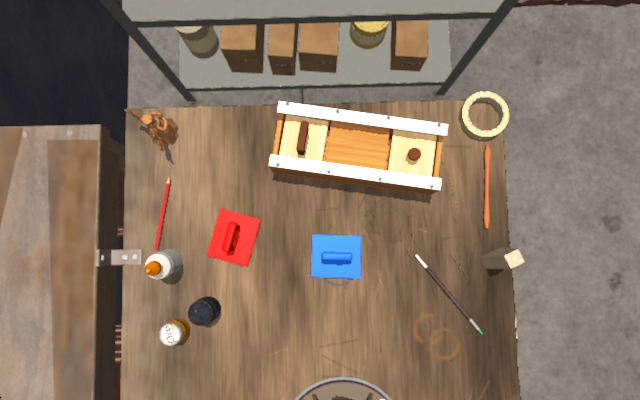

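The top view shows the case with white lips (centre about 360,147). Candidates for bar_hatch:
- Top (303,137), scene (355,178): cream plate with a brown bar, lying in the case. This one fits.
- Red one at top (232,238): a look-alike, loose on the desk.
- Blue one at top (337,257): a look-alike, loose on the desk.
- The knobbed hatch is at top (414,155).

I'll confirm the choice in an enlarged crop while measuring.

```bash
python3 - <<'E'
from h import *
for n,box in(('top',(265,95,460,200)),('scene',(310,145,460,310))):
    p,d,X=pts(n); x0,y0,x1,y1=box
    m=np.zeros(d.shape,bool);m[y0:y1,x0:x1]=1
    m&=d>0
    w=m&(p.min(-1)>170)&(X[...,2]>70)&(X[...,2]<100)&(np.ptp(p,axis=-1)<40)
    P=X[w]; r=cv2.minAreaRect(P[:,:2].astype(np.float32)); print(n,'lips',w.sum(),r,np.median(P[:,2]))
    k=m&(p.max(-1)<130)&(X[...,2]>72)
    c,l,st,ce=cv2.connectedComponentsWithStats(k.astype(np.uint8))
    for i in range(1,c):
        if st[i,4]<25: continue
        Q=X[l==i]; zt=np.percentile(Q[:,2],90); T=Q[Q[:,2]>zt-6]
        print(n,ce[i].round(),st[i,4],'ztop',zt,cv2.minAreaRect(T[:,:2].astype(np.float32)))
a=np.load('top.npz')['p'][95:200,262:452]; b=np.load('scene.npz')['p'][145:310,310:460]
cv2.imwrite('pics/c.png',np.vstack([cv2.resize(a,(570,315)),np.pad(cv2.resize(b,(255,280)),((0,0),(0,315),(0,0)))])[...,::-1])
E
```

```text
top lips 4263 ((587.107177734375, -42.32704162597656), (335.32147216796875, 132.6441650390625), 80.4613265991211) 84.40757402466193
top [303. 142.] 61 ztop 101.91698612409402 ((599.5218505859375, 60.72856903076172), (11.318680763244629, 55.311119079589844), 67.39642333984375)
scene lips 2874 ((585.1176147460938, -42.21580505371094), (337.0543212890625, 134.1780548095703), 80.2940902709961) 82.651884182775
scene [356. 174.] 291 ztop 101.36721166703819 ((600.6210327148438, 64.85372161865234), (17.488391876220703, 58.82529067993164), 78.48653411865234)
scene [328. 185.] 30 ztop 76.25107369369732 ((539.3582153320312, 81.65599822998047), (76.57940673828125, 3.346379041671753), 80.7342300415039)
scene [347. 217.] 28 ztop 75.57593146178047 ((523.0676879882812, -14.98231315612793), (60.11488723754883, 2.611886978149414), 81.53214263916016)
scene [372. 257.] 38 ztop 77.00420590938309 ((504.375244140625, -127.23002624511719), (61.55571746826172, 2.2953405380249023), 80.79609680175781)
scene [404. 252.] 97 ztop 81.1352219854776 ((563.6835327148438, -151.74954223632812), (25.225549697875977, 21.134061813354492), 75.8182601928711)
```

View pics/c.png

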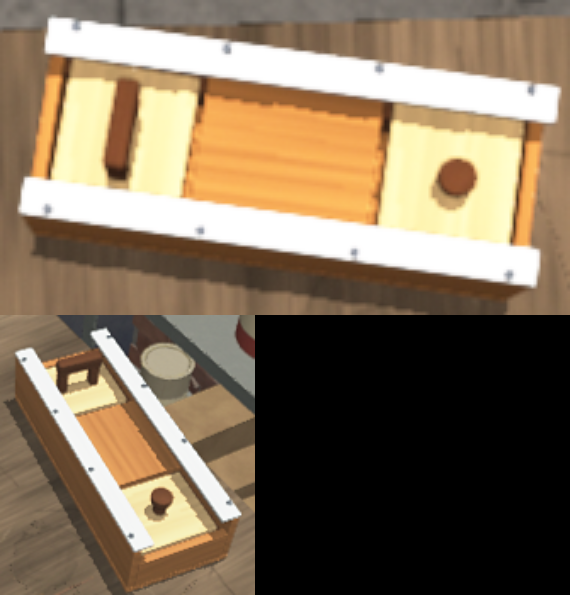

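The crop confirms it: the brown bar on two posts on a cream plate is in the case's left recess (crop 122,128), and the round knob is at the right (457,178). Next I'll refine the bar and work out the moves.

```bash
python3 - <<'E'
from h import *
from scipy.spatial.transform import Rotation as R
for n,box in(('top',(280,105,325,165)),('scene',(335,150,385,200))):
    p,d,X=pts(n); x0,y0,x1,y1=box
    m=np.zeros(d.shape,bool);m[y0:y1,x0:x1]=1
    h=cv2.cvtColor(p,cv2.COLOR_RGB2HSV)
    k=m&(X[...,2]>93)&(X[...,2]<112)&(p.max(-1)<150)
    Q=X[k]; print(n,k.sum(),np.percentile(Q[:,2],[5,50,95]),cv2.minAreaRect(Q[:,:2].astype(np.float32)),Q.mean(0))
s=env.state(); Rm=R.from_euler('xyz',s['tcp_rot']).as_matrix(); print(Rm.round(3))
t=np.array([600.5,63.5,45+47+171.]); print(Rm.T@(t-s['eef_pos'])); 
print('yaw',np.degrees(s['tcp_rot'][2]),'y axis ang',np.degrees(np.arctan2(Rm[1,1],Rm[0,1])))
E
```

```text
top 220 [ 98.06212772 102.00642032 104.82698002] ((602.3826293945312, 65.3853759765625), (13.74955940246582, 57.75643539428711), 79.0401611328125) [601.92989868  65.22784223 101.76244488]
scene 177 [ 93.54320402  99.26174041 102.3654476 ] ((600.5753784179688, 64.86302185058594), (17.488391876220703, 58.91848373413086), 78.48653411865234) [599.05400788  63.51654224  98.89030841]
[[-0.964  0.267 -0.   ]
 [ 0.267  0.964 -0.001]
 [ 0.    -0.001 -1.   ]]
[-561.88710564 -403.54374958  141.55852946]
yaw 164.53939920888334 y axis ang 74.53940529717615
```

{"name": "carry_out", "arguments": {"series": [[-0.017,-0.012,0.0,0,0.6],[-0.056,-0.04,0.0,0,0.6],[-0.101,-0.072,0.0,-0.5,0.6],[-0.152,-0.109,0.0,-1,0.6],[-0.203,-0.145,0.0,-2,0.6],[-0.253,-0.181,0.0,-3,0.6],[-0.31,-0.221,0.01,-4,0.6],[-0.36,-0.257,0.02,-5,0.6],[-0.411,-0.293,0.03,-5.2,0.6],[-0.462,-0.33,0.045,-5.2,0.6],[-0.507,-0.362,0.06,-5.2,0.6],[-0.54,-0.386,0.07,-5.2,0.6],[-0.557,-0.398,0.075,-5.2,0.6],[-0.563,-0.402,0.075,-5.2,0.6],[-0.563,-0.402,0.075,-5.2,0.6],[-0.563,-0.402,0.075,-5.2,0.6]]}}

```text
t: 2.1
eef_pos: [601.4, 66.0, 330.3]
tcp_rot: [3.141, 0.0, 2.964]
ft_force: [-0.1, 0.8, 0.5]
opening: 0.597
grip_force: 0.0
```

```bash
python3 - <<'E'
from h import *
a=cap('scene')[0];b=cap('top')[0]
cv2.imwrite('pics/d.png',np.hstack([cv2.resize(a[60:320,270:480],(390,480)),cv2.resize(b[50:250,230:400],(390,480))])[...,::-1])
s=env.state();print(s['t'],s['eef_pos'],np.degrees(s['tcp_rot']),s['opening'],s['ft_force'])
E
```

```text
2.2 [601.55596403  65.85873713 330.17855664] [1.79988851e+02 2.32077146e-02 1.69818066e+02] 0.6003863606862948 [0.51990587 0.66300932 1.19266299]
```

View pics/d.png

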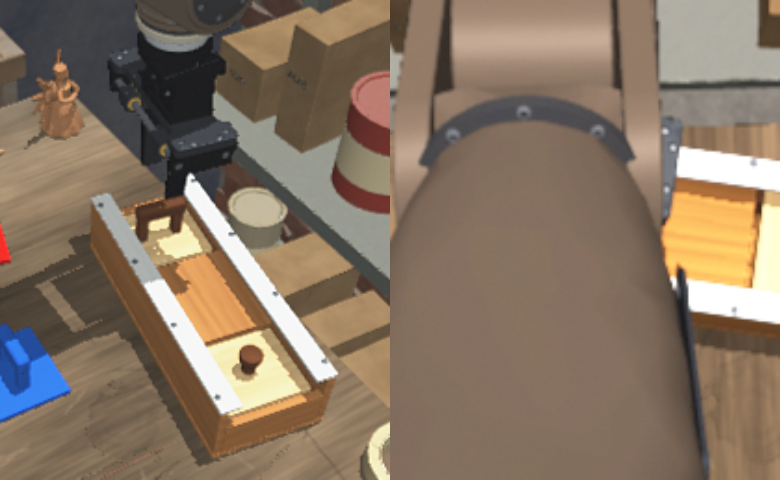

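The scene view (left half) shows the open fingers above the bar (about 165,215), clear of the lips; the arm hides the bar in the top view. I'll descend and close.

{"name": "carry_out", "arguments": {"series": [[0,0,0.01,0,0.6],[0,0,0.03,0,0.6],[0,0,0.05,0,0.6],[0,0,0.062,0,0.6],[0,0,0.066,0,0.6],[0,0,0.066,0,0.6],[0,0,0.066,0,0.0],[0,0,0.066,0,0.0],[0,0,0.066,0,0.0],[0,0,0.066,0,0.0],[0,0,0.066,0,0.0],[0,0,0.066,0,0.0]]}}

```text
t: 3.7
eef_pos: [602.1, 65.0, 263.8]
tcp_rot: [3.141, 0.0, 2.963]
ft_force: [-0.2, 1.0, 1.7]
opening: 0.167
grip_force: 30.0
```

Held: the opening of 0.167 is 16 mm, the bar's width. I'll lift 17 mm and check before sliding.

{"name": "carry_out", "arguments": {"series": [[0,0,-0.004,0,0],[0,0,-0.009,0,0],[0,0,-0.014,0,0],[0,0,-0.017,0,0],[0,0,-0.017,0,0],[0,0,-0.017,0,0]]}}

```text
t: 4.45
eef_pos: [602.0, 64.9, 280.6]
tcp_rot: [3.142, -0.0, 2.963]
ft_force: [-0.5, -0.2, -2.3]
opening: 0.161
grip_force: 30.0
```

```bash
python3 - <<'E'
from h import *
a=cap('scene')[0]
cv2.imwrite('pics/e.png',cv2.resize(a[140:310,300:470],(600,600),interpolation=2)[...,::-1])
s=env.state();print(s['t'],s['eef_pos'],np.degrees(s['tcp_rot']),s['opening'],s['ft_force'],s['moment'],s['grip_force'])
E
```

```text
4.5 [602.02382931  64.89535113 280.58259367] [ 1.79994766e+02 -1.28516254e-02  1.69740935e+02] 0.1705926917004176 [ 0.24284954  0.14290094 -2.34792387] [0.00644646 0.0046138  0.02029336] 29.98738467693329
```

View pics/e.png

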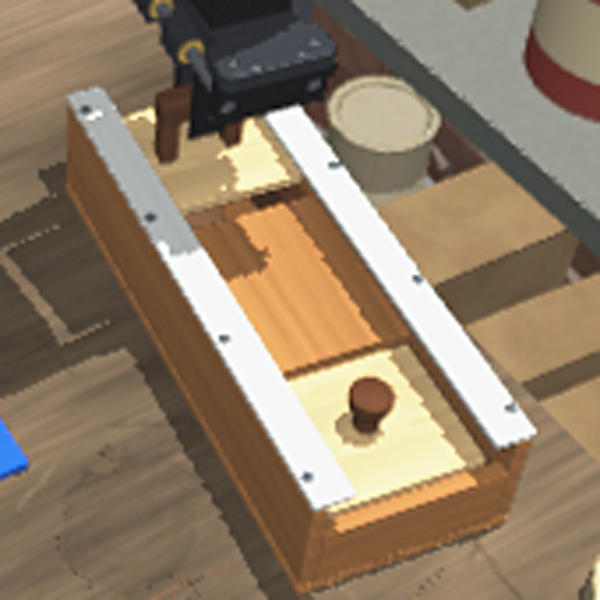

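The picture shows the hatch raised, with its edge above the deck around (240,195). The force of -2.3 N matches its weight, so it hangs free. I'll slide it 108 mm along the case.

{"name": "carry_out", "arguments": {"series": [[0,-0.004,0,-0.3,0],[0,-0.014,0,-0.6,0],[-0.0005,-0.028,0,-0.6,0],[-0.0005,-0.043,0,-0.6,0],[-0.001,-0.058,0,-0.6,0],[-0.001,-0.073,0,-0.6,0],[-0.0015,-0.087,0,-0.6,0],[-0.0015,-0.099,0,-0.6,0],[-0.002,-0.106,0,-0.6,0],[-0.002,-0.108,0,-0.6,0],[-0.002,-0.108,0,-0.6,0],[-0.002,-0.108,0,-0.6,0]]}}

```text
t: 6.0
eef_pos: [584.8, -41.4, 280.7]
tcp_rot: [3.141, -0.0, 2.973]
ft_force: [0.0, -0.1, -2.9]
opening: 0.165
grip_force: 30.0
```

No contact. Lowering onto the deck, about 9 mm.

{"name": "carry_out", "arguments": {"series": [[0,0,0.003,0,0],[0,0,0.006,0,0],[0,0,0.008,0,0],[0,0,0.009,0,0],[0,0,0.009,0,0],[0,0,0.009,0,0]]}}

```text
t: 6.75
eef_pos: [584.7, -41.7, 271.8]
tcp_rot: [3.141, 0.0, 2.973]
ft_force: [-1.7, 0.2, 0.4]
opening: 0.167
grip_force: 30.0
```

It is supported now: the force rose by 3 N. Releasing and retreating upwards, then aside.

{"name": "carry_out", "arguments": {"series": [[0,0,0,0,0.4],[0,0,0,0,0.6],[0,0,0,0,0.6],[0,0,0,0,0.6],[0,0,-0.01,0,0.6],[0,0,-0.03,0,0.6],[0,0,-0.06,0,0.6],[0,0,-0.1,0,0.6],[0,0.02,-0.13,0,0.6],[0,0.06,-0.14,0,0.6],[0,0.11,-0.14,0,0.6],[0,0.16,-0.14,0,0.6],[0,0.21,-0.14,0,0.6],[0,0.26,-0.14,0,0.6],[0,0.3,-0.14,0,0.6],[0,0.33,-0.14,0,0.6],[0,0.34,-0.14,0,0.6],[0,0.34,-0.14,0,0.6]]}}

```text
t: 9.0
eef_pos: [641.7, 293.3, 411.9]
tcp_rot: [-3.141, 0.0, 2.974]
ft_force: [-0.4, -0.1, 1.1]
opening: 0.6
grip_force: 0.0
```

```bash
python3 - <<'E'
from h import *
a=cap('scene')[0];b=cap('top')[0]
cv2.imwrite('pics/f.png',np.hstack([cv2.resize(a[140:310,300:470],(400,400)),cv2.resize(b[60:230,280:450],(400,400))])[...,::-1])
s=env.state();print(s['t'],s['eef_pos'],s['ft_force'])
c=np.array([586.1,-42.3]);th=np.radians(80.4);ey=np.array([np.cos(th),np.sin(th)]);ex=np.array([ey[1],-ey[0]])
for n in('top','scene'):
    p,d,X=pts(n); q=(X[...,:2]-c); x=q@ex;y=q@ey
    h=cv2.cvtColor(p,cv2.COLOR_RGB2HSV)
    for z0,z1,nm in((57,65,'plate'),(106,116,'bar'),(50,56.5,'low')):
        m=(abs(x)<38)&(abs(y)<165)&(X[...,2]>z0)&(X[...,2]<z1)&(d>0)
        if nm=='plate': m&=(abs(y)<70)
        print(n,nm,m.sum(),np.percentile(y[m],[1,50,99]) if m.any() else '',np.median(X[...,2][m]) if m.any() else '')
E
```

```text
9.1 [641.81417798 292.35712093 412.00259333] [-0.23394415  0.38481349  0.37112432]
top plate 1309 [-42.61110445   8.29507652  43.76039567] 60.453788172722284
top bar 252 [-7.07002059  0.78041685  8.40903129] 110.0315406876619
top low 2047 [-163.70305019  -91.72057699  163.40633594] 52.62342363338928
scene plate 660 [-44.6392424  -16.2317804   41.52918846] 58.89974490859953
scene bar 148 [-9.28798857 -1.80162228  7.1806401 ] 108.3790397750011
scene low 1129 [-164.08750005 -100.95513601  163.27791235] 51.36017331297842
```

View pics/f.png

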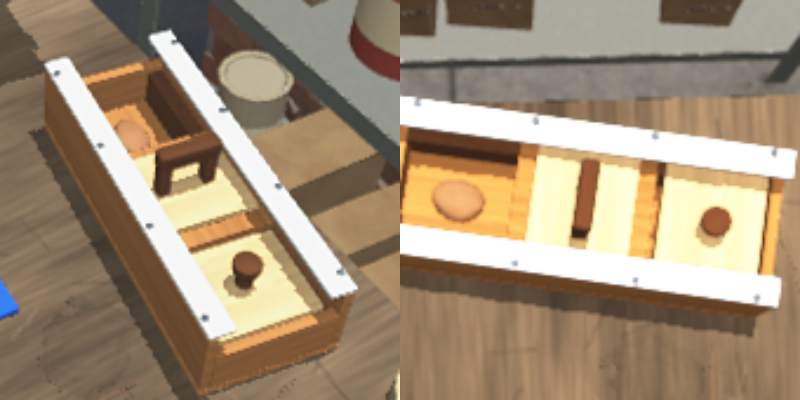

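Both views show the bar hatch flat at the middle of the deck, within y = ±45 mm of the ±60 mm available. The recess it came from is open (clay at 458,200 in the right half), the knobbed hatch is still closed (715,222), and the arm is clear.

```bash
python3 -c "
from cell import env
print(env.job_done())"
```

```text
the job is handed in; nothing more can be done
None
```

The bar-handled hatch now lies flat and centred on the middle deck with the compartment it covered open, the knobbed hatch is still closed, and the job was handed in at about 9 s of the 32 s allowed.

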